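Print a label with the two-stage key

ROBOT

A 6-joint arm with a two-finger parallel gripper is mounted at the origin on the work surface. World frame = base frame: x ahead of the robot, y to its left, z up, the work surface at z = 0. Lengths are in mm, angles in rad, forces in N, time in s.
With the tool pointing down it reaches from about 325 to 775 mm from the base axis. Payload 5.5 kg.
Tool frame: the origin (TCP) lies on the mounting face of the last link; the fingertips stand 182 mm ahead of it and the grasp point (between the pads) lies 163 mm ahead of it; z points along the fingers, y is the line along which they close (so a half turn about z gives the same grasp; the last joint's range is limited). The gripper opens to 88 mm and grips with 3 to 60 N. Pads are 20 mm wide; open, the fingers measure 115 mm over their backs; the gripper's body (75 mm by 178 mm) begins 61 mm behind the grasp point.
Start: joints at [-1.169, 0.091, 1.231, -0, 1.82, -0.057], TCP at [265.726, -537.966, 404.631] pointing down, gripper open.
Joint ranges: [-2.87, 2.87], [-0.86, 2.18], [0.17, 2.46], [-1.51, 4.65], [0.06, 2.69], [-2.65, 2.65]. Speed limits (rad/s): [2.57, 2.57, 3.01, 3.14, 3.14, 3.14].

INTERFACE

Orientations are given as a unit quaternion [x, y, z, w].
In Python, from workcell import bot, cams gives the robot as it stands. The module is installed in compiled form; this text tells all that it offers.
- The arm moves only by the tool step_arm, never from a script. Its argument "moves" is a list of rows, each a list of 2 entries, a list of its own where there are three numbers: the shift along the tool's x, y, z in cm, then the turn, a rotation vector about the tool's x, y, z in degrees. In form: [[[dx, dy, dz], [wx, wy, wz]], ...]. A call has exactly 10 rows; each row is the pose to reach, as a shift and turn from the pose commanded when the call began, along the tool's axes at that moment; what a row does not reach only later rows make up. A row lasts 1/10 s, in which the tool goes at most 50 mm and 8.59 degrees, less where a joint would pass 70% of its speed; a pose out of reach is approached as far as the arm can. A call with a gripper value outside its range is refused whole. "fingers" is the gripper's target within -1 to 1 (shut at 1, half-way at 0, fully open at -1), set as the call begins (left out, the last holds). The fingers move at their own pace and stop on an object; the grip force is fixed at half the most. Time passes only in rows, so rows that repeat a pose let the fingers close, or fill a call up. It gives the time, the measured TCP pose, the force, the opening and the grip force at its end, in the units of the state.
- bot.get_state(): the state, without advancing time (a new reading comes with each control period).
- cams.snapshot(name): name is "scene" or "top" or "wrist"; returns the picture (400x640x3 uint8, red, green, blue); there is no depth.
- cams.camera_model(name): a dict with "fovy" (degrees; the focal length in pixels is half the picture's height over the tangent of half this angle, whatever the lens; pixels are square), "cx", "cy" (the principal point, pixels), "k1" (the pictures are not rectified: a ray, as slopes to the right and down, at radius r is drawn at 1 + k1 r^2 times it, then the intrinsics apply), "eye" and "rotation" of the camera in the world. Camera axes: x right, y down, z forward; pixel columns grow to the right and rows downward; lengths in mm; the calibration is good to about 2 mm. A picture is of the moment at which its call begins: read the wrist's pose just before it. camera_model takes no time and is no camera call; for the wrist camera it gives the pose at the moment of the call.
- bot.finish_job(): hands the job in; it is judged then, once.
The state is a dict: "clock": time; "qpos": joint angles; "qvel": joint speeds; "joint_torque": joint torques, N m; "ee_pos": TCP position; "tcp_rot": TCP orientation; "force": force on the tool from outside, world axes, zero at the start; "moment": the same for the moment, N m; "opening": finger opening in mm; "grip_force": force on a finger pad.
Only numpy, scipy, OpenCV 4.12 (cv2) and the standard library are available. Lean on these libraries where they do the work, as an engineer would, in place of code of your own. Each camera call takes 0.05 s, during which the arm holds its last target. There are 200 camera calls.

TASK

Print a label for the bagel bags on the label printer, the steel box with the roll of labels on top. Press its big round key down to the halfway stop and keep it there for a good second while the label feeds, then push it all the way down, hold it down for a moment, and let the key come back up. Do not press the square key of the bag sealer.

Things in the scene. Friction and masses are not known exactly. Their poses are not given: they have to be found in the camera images.
- print_key_top (a point): Centre of the top of the label printer's key, a flat black disc 48 mm wide, 10 mm thick; moves with it; z up, x to the printer's back. At rest 116 mm above the table, 36 above the printer's top. Printer: fixed steel box 170 (x) by 120 by 80 mm high, key in front half; white label roll 70 mm wide, sunk in the box, top 125 mm above the table; its holder begins 45 mm behind the key's centre.
- print_key (a joint): First stage of the printer's key, m: how far the disc has sunk towards the 36 mm wide aluminium collar under it: 0 (up) to 0.012 (disc sits on the collar: the halfway stop). Takes 1.5 N to start, 4 N at the stop; springs back when let go.
- print_drive (a joint): Second stage of the printer's key, m: how far the collar, with the disc on it, has sunk into the printer: 0 (up) to 0.012 (fully down). It stays up until the push exceeds about 11 N and needs 16 N to reach the bottom; springs back. So the disc's top is 12 mm below rest at the halfway stop, 24 mm when fully down.
- sealer_key (a joint): Key of the bag sealer, to be left alone, m: 0 (up) to 0.010 (pressed), moves at 1.5 to 4 N. A black 36 mm square, top 82 mm above the table, on a fixed grey box 170 by 90 mm with an aluminium bar across its back half. Sealer, printer and a white scale stand in one row along y, about 270 mm apart, in any order.

How it is judged (in metres and radians):
On the way, in this order (a step that is already met when the one before it is completed fails the run):
1. the printer's key is held at its halfway stop for 0.7 s: the disc within 4 mm of its collar, the collar less than 3 mm down (value of joint print_key above 0.008 m and value of joint print_drive below 0.003 m), for 0.7 s.
2. then the key is held fully down for 0.2 s: the disc within 4 mm of its collar, the collar more than 9 mm down (value of joint print_key above 0.008 m and value of joint print_drive above 0.009 m), for 0.2 s.
At the end, for the whole second after the job is handed in: The printer's key is let go and back up: both its stages within 3 mm of their rest position; the sealer's key is up (within 3 mm) (value of joint each of print_key, print_drive, sealer_key below 0.003 m); the robot touches nothing.
It fails at once if the bag sealer's square key is pressed (3 mm or more) (value of joint sealer_key above 0.003 m).
It also fails if it takes over 32 s, if anything falls off the work surface, if the arm or the gripper's body presses on something with over 40 N, if the wrist force passes 120 N, or if a joint passes its speed limit or range.

## Working session

There is one attempt and no reset: what is moved stays moved. The work goes in short steps, Python scripts to look and compute and a tool call to move; the robot and the scene stay as the last step left them, time stands still between calls to the robot, and variables do not carry over. Pictures are saved under pics/ and viewed, at most 10 in all, crops included, and the job is handed in when it is done.

Besides the shell and the picture viewer there is one more tool, called after "Emit:" in YAML: its name, and indented under it one key for each argument. step_arm: Moves the arm, as the interface text tells. Its arguments: {"type":"object","properties":{"moves":{"type":"array"},"fingers":{"type":"number"}},"required":["moves"]}

```bash
mkdir -p pics; cat > h.py <<'E'
import numpy as np, cv2
from workcell import bot, cams
def ray(m,u,v):
    f=200/np.tan(np.radians(m["fovy"])/2)
    d=np.array([(u-m["cx"])/f,(v-m["cy"])/f]); p=d.copy()
    for _ in range(30): p=d/(1+m["k1"]*(p@p))
    return np.array(m["eye"],float), np.array(m["rotation"],float).reshape(3,3)@np.r_[p,1]
def onz(m,u,v,z):
    e,d=ray(m,u,v); return e+d*(z-e[2])/d[2]
def tri(obs):
    A=np.zeros((3,3));b=np.zeros(3)
    for m,u,v in obs:
        e,d=ray(m,u,v); d/=np.linalg.norm(d); P=np.eye(3)-np.outer(d,d); A+=P;b+=P@e
    x=np.linalg.solve(A,b)
    return x
def snap(n,f):
    m=cams.camera_model(n); im=cams.snapshot(n); cv2.imwrite("pics/"+f,im[:,:,::-1]); return m,im
E
python3 - <<'E'
from h import *
for n in("scene","top"):
    m,_=snap(n,n+"1.png"); print(m)
s=bot.get_state(); print(s["clock"],s["ee_pos"],s["tcp_rot"],s["force"])
E
```

```text
{'fovy': 47.31195131097735, 'cx': 314.576961054189, 'cy': 202.23506546579637, 'k1': -0.12509870235617415, 'eye': array([1334.4821885 ,  295.19425277,  722.51104839]), 'rotation': array([ 0.49201728,  0.73666741, -0.37993623, -0.26624909])}
{'fovy': 55.57025043022103, 'cx': 323.0640492602178, 'cy': 205.75894206576777, 'k1': -0.06070296809186509, 'eye': array([372.20152909, -11.48153116, 935.98863863]), 'rotation': array([ 0.74953566, -0.65357385,  0.07092923, -0.07750199])}
0.1 [ 265.73516371 -537.99764233  403.64958063] [ 9.73805953e-01  2.27379067e-01 -1.38848463e-04 -8.40516116e-04] [ 0.39783366 -0.17084246 -0.03765757]
```

View pics/scene1.png

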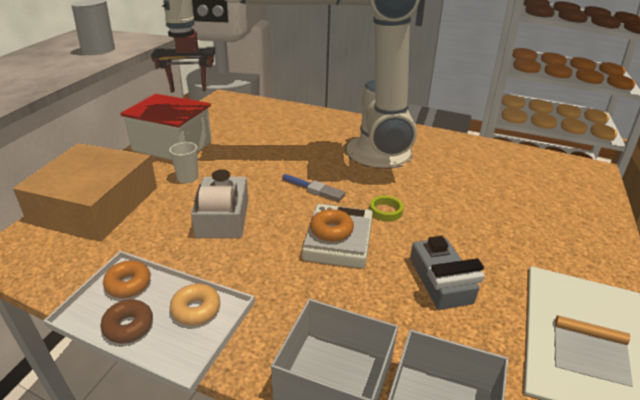

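View pics/top1.png

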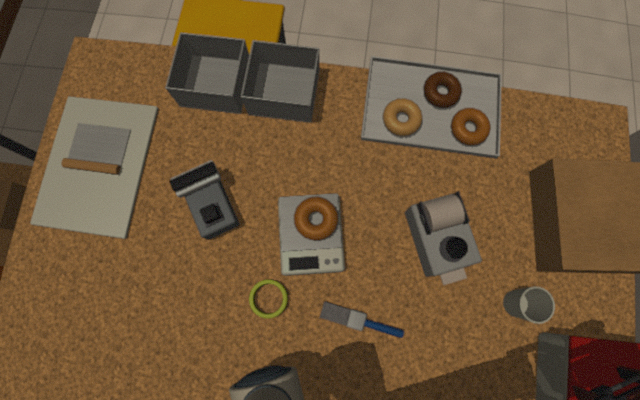

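The printer, with its roll, is on the right in the top view, with its key near (455,248). In the scene view the key is near (221,177), in front of the roll. I'll enlarge both and triangulate.

```bash
sed -i 's/np.array(m\["rotation"\],float).reshape(3,3)@np.r_\[p,1\]/R.from_quat(m["rotation"]).apply(np.r_[p,1])/; 1a from scipy.spatial.transform import Rotation as R' h.py
python3 - <<'E'
from h import *
a=cv2.imread("pics/scene1.png")[160:240,180:260]; b=cv2.imread("pics/top1.png")[190:290,400:500]
cv2.imwrite("pics/c.png",np.hstack([cv2.resize(a,(400,400),interpolation=2),cv2.resize(b,(400,400),interpolation=2)]))
ms,mt=cams.camera_model("scene"),cams.camera_model("top")
print(tri([(ms,221,177),(mt,455,248)]), onz(mt,455,248,116), onz(ms,221,177,116))
for p in((407,208),(433,275),(480,262)): print(onz(mt,*p,80))
E
```

```text
[ 493.76024601 -292.61158457  104.81893332] [ 492.34690277 -289.37241516  116.        ] [ 509.0433608 -281.3154688  116.       ]
[ 575.22860328 -183.95658405   80.        ]
[ 430.5660315 -256.1986799   80.       ]
[ 473.43005218 -360.95006813   80.        ]
```

View pics/c.png

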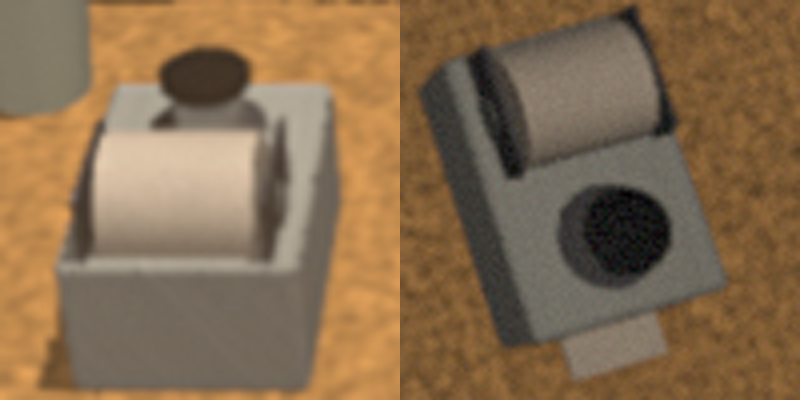

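```bash
python3 - <<'E'
from h import *
ms,mt=cams.camera_model("scene"),cams.camera_model("top")
k=tri([(ms,220.5,174),(mt,456.3,246.8)])
print(k, onz(mt,456.3,246.8,116), onz(ms,220.5,174,116))
s=bot.get_state(); r=R.from_quat(s["tcp_rot"]); print(r.as_matrix().round(3))
for z in (340,): print(r.inv().apply(np.r_[onz(mt,456.3,246.8,116)[:2]-[70,-60],360]-s["ee_pos"])/10)
m,_=snap("wrist","w0.png"); print(r.inv().apply(m["eye"]-s["ee_pos"]), r.inv().apply(R.from_quat(m["rotation"]).as_matrix()[:,2]))
E
```

```text
[ 495.31510357 -291.95807119  114.85845651] [ 495.34307604 -292.05281239  116.        ] [ 496.95538564 -290.26364144  116.        ]
[[ 0.897  0.443 -0.001]
 [ 0.443 -0.897  0.002]
 [ 0.    -0.002 -1.   ]]
[ 27.85857417 -20.35530164   4.40268618]
[70.78973172 -1.15553145 21.34119625] [-2.57860815e-01  3.82483477e-04  9.66181998e-01]
```

Emit:
step_arm:
  fingers: 1
  moves:
    - [[2,-0.8,0],[0,0,0]]
    - [[6,-2.3,0.3],[0,0,0]]
    - [[10.5,-4,0.8],[0,0,0]]
    - [[15,-5.7,1.5],[0,0,0]]
    - [[19.5,-7.4,2.2],[0,0,0]]
    - [[24,-9.1,3],[0,0,0]]
    - [[28,-10.6,3.6],[0,0,0]]
    - [[30.5,-11.5,4],[0,0,0]]
    - [[31.5,-11.9,4],[0,0,0]]
    - [[31.5,-11.9,4],[0,0,0]]

```text
clock: 1.15
ee_pos: [496.0, -291.0, 364.3]
tcp_rot: [0.974, 0.228, -0.0, -0.0]
force: [-0.3, -0.3, -0.2]
opening: 11.3
grip_force: 0.0
```

```bash
python3 - <<'E'
from h import *
s=bot.get_state(); r=R.from_quat(s["tcp_rot"]); print(s["clock"],s["ee_pos"],s["opening"],s["force"]);print(r.as_matrix().round(3))
m,im=snap("wrist","w1.png"); np.save("m.npy",m,allow_pickle=True)
E
```

```text
1.15 [ 495.98008985 -291.03602256  364.34191769] 11.321691746774206 [-0.27773582 -0.29201149 -0.2379551 ]
[[ 0.896  0.445 -0.001]
 [ 0.445 -0.896  0.   ]
 [-0.001 -0.001 -1.   ]]
```

View pics/w1.png

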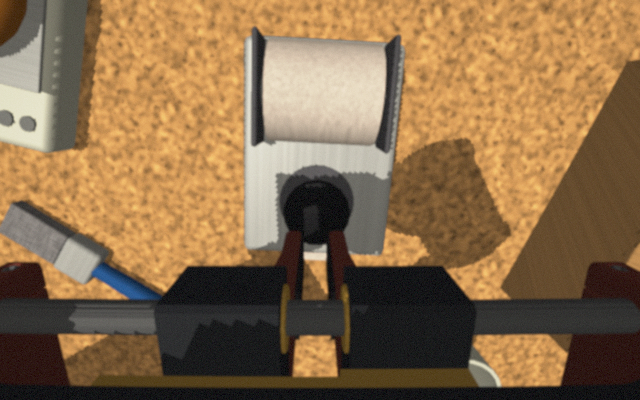

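The wrist view shows the key disc at about (316,211), spanning columns 283–350 and rows 179–243. The closing fingers are just below it and the roll is behind it.

```bash
python3 - <<'E'
from h import *
m=np.load("m.npy",allow_pickle=True).item()
print(onz(m,316.5,211,116),onz(m,283,211,116),onz(m,350,211,116),onz(m,316,179,116))
mt=cams.camera_model("top");print(tri([(m,316.5,211),(mt,456.3,246.8)]))
E
```

```text
[ 498.35774533 -289.94183463  116.        ] [ 487.91647911 -268.92279843  116.        ] [ 508.79650707 -310.96297505  116.        ] [ 518.62248892 -279.46171936  116.        ]
[ 496.54560222 -291.90266957  112.07634984]
```

Emit:
step_arm:
  moves:
    - [[0,0,1],[0,0,0]]
    - [[0,0,2.5],[0,0,0]]
    - [[0,0,4],[0,0,0]]
    - [[0,0,5],[0,0,0]]
    - [[0,0,5.6],[0,0,0]]
    - [[0,0,6],[0,0,0]]
    - [[0,0,6.4],[0,0,0]]
    - [[0,0,6.8],[0,0,0]]
    - [[0,0,7.1],[0,0,0]]
    - [[0,0,7.1],[0,0,0]]

```text
clock: 2.2
ee_pos: [495.6, -291.8, 293.9]
tcp_rot: [0.974, 0.227, 0.0, 0.0]
force: [-1.1, 0.2, 2.6]
opening: 0.2
grip_force: 1.1
```

Emit:
step_arm:
  moves:
    - [[0,0,0.2],[0,0,0]]
    - [[0,0,0.4],[0,0,0]]
    - [[0,0,0.6],[0,0,0]]
    - [[0,0,0.75],[0,0,0]]
    - [[0,0,0.75],[0,0,0]]
    - [[0,0,0.75],[0,0,0]]
    - [[0,0,0.75],[0,0,0]]
    - [[0,0,0.75],[0,0,0]]
    - [[0,0,0.75],[0,0,0]]
    - [[0,0,0.75],[0,0,0]]

```text
clock: 3.2
ee_pos: [495.5, -291.8, 286.3]
tcp_rot: [0.974, 0.227, 0.0, 0.0]
force: [1.8, -0.8, 5.0]
opening: 0.2
grip_force: 2.3
```

Emit:
step_arm:
  moves:
    - [[0,0,0.03],[0,0,0]]
    - [[0,0,0.03],[0,0,0]]
    - [[0,0,0.03],[0,0,0]]
    - [[0,0,0.03],[0,0,0]]
    - [[0,0,0.03],[0,0,0]]
    - [[0,0,0.03],[0,0,0]]
    - [[0,0,0.03],[0,0,0]]
    - [[0,0,0.03],[0,0,0]]
    - [[0,0,0.03],[0,0,0]]
    - [[0,0,0.03],[0,0,0]]

```text
clock: 4.2
ee_pos: [495.5, -291.8, 286.3]
tcp_rot: [0.974, 0.227, 0.0, 0.0]
force: [-0.0, 0.0, 5.9]
opening: 0.5
grip_force: 2.9
```

Emit:
step_arm:
  moves:
    - [[0,0,0.2],[0,0,0]]
    - [[0,0,0.4],[0,0,0]]
    - [[0,0,0.6],[0,0,0]]
    - [[0,0,0.8],[0,0,0]]
    - [[0,0,1.0],[0,0,0]]
    - [[0,0,1.15],[0,0,0]]
    - [[0,0,1.25],[0,0,0]]
    - [[0,0,1.25],[0,0,0]]
    - [[0,0,1.25],[0,0,0]]
    - [[0,0,1.25],[0,0,0]]

```text
clock: 5.2
ee_pos: [495.5, -291.7, 276.0]
tcp_rot: [0.974, 0.227, 0.001, 0.001]
force: [-2.3, 1.6, 14.6]
opening: 0.4
grip_force: 7.2
```

Emit:
step_arm:
  moves:
    - [[0,0,0.15],[0,0,0]]
    - [[0,0,0.3],[0,0,0]]
    - [[0,0,0.35],[0,0,0]]
    - [[0,0,0.35],[0,0,0]]
    - [[0,0,0.35],[0,0,0]]
    - [[0,0,0.35],[0,0,0]]
    - [[0,0,0.35],[0,0,0]]
    - [[0,0,0.35],[0,0,0]]
    - [[0,0,0.35],[0,0,0]]
    - [[0,0,0.35],[0,0,0]]

```text
clock: 6.2
ee_pos: [495.4, -291.7, 274.0]
tcp_rot: [0.974, 0.227, 0.001, 0.001]
force: [-4.7, 3.2, 20.3]
opening: 0.5
grip_force: 10.1
```

The key is on the bottom stop: 20 N and 12 mm below halfway. Next I release it.

Emit:
step_arm:
  moves:
    - [[0,0,-0.5],[0,0,0]]
    - [[0,0,-1.2],[0,0,0]]
    - [[0,0,-2],[0,0,0]]
    - [[0,0,-3],[0,0,0]]
    - [[0,0,-4.5],[0,0,0]]
    - [[0,0,-6.5],[0,0,0]]
    - [[0,0,-8.5],[0,0,0]]
    - [[0,0,-10],[0,0,0]]
    - [[0,0,-10],[0,0,0]]
    - [[0,0,-10],[0,0,0]]

```text
clock: 7.2
ee_pos: [495.5, -291.8, 369.3]
tcp_rot: [0.974, 0.227, -0.0, -0.0]
force: [0.2, 0.1, -0.6]
opening: 0.5
grip_force: 0.0
```

```bash
python3 - <<'E'
from h import *
m,im=snap("wrist","w2.png"); a=cv2.imread("pics/w1.png")
cv2.imwrite("pics/cmp.png",np.hstack([a[20:270,200:440],im[20:270,200:440,::-1]]))
s=bot.get_state(); print(s["ee_pos"],s["force"],s["qvel"].round(3))
E
```

```text
[ 495.4182793  -291.75918154  368.5528914 ] [ 0.40554122  0.02704836 -0.84718491] [-0.001  0.007  0.013 -0.001  0.001 -0.001]
```

View pics/cmp.png

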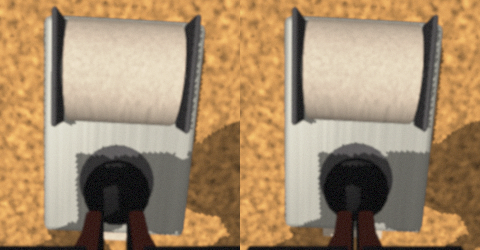

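The before and after crops match: the disc is back at its rest position and the gripper is clear.

```bash
python3 -c "
from workcell import bot
print(bot.finish_job())"
```

```text
the job is handed in; nothing more can be done
None
```

I held the label printer's key at the halfway stop for over a second, pushed it fully down and held it there, then let it spring back up. The sealer was never touched, and the job was handed in just after 7 s; no verdict came back.

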